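# Shift a varnished sheave to the curing rail

## Task

The hanger with the red grip carries a freshly varnished dark wooden sheave on the first drying rail. Holding it by its red grip, lift it just clear of the end stops, bring it out over the end of that rail, set it on the near end of the second rail, and slide it along until its axle drops into the parking saddle; leave it hanging there. Keep it plumb, slide and seat it gently, never forcing it, let nothing touch the wet sheave, and leave the other hanger and the things around alone.

Things in the scene. Friction and masses are not known exactly. Their poses are not given: they have to be found in the camera images.
- hanger_grip (a point): Centre of the red grip block of the hanger to be moved: 20 mm along the axle (x), 24 mm along the rail (y), 48 mm high (z). Pinch it on its two faces 24 mm apart along the rail: so it cannot swing in the fingers. About 0.25 kg, swings freely about its axle, hangs plumb by itself. The other hanger's grip is at least 83 mm away, centre to centre: open the fingers to about 60 mm.
- hanger_axle (a point): Centre of the hanger's axle, 41 mm below the centre of the red grip: 10 mm round bar, 60 mm long along x, lying across the two bars of the rail, so its centre rides 5 mm above the running surface. An 18 mm flange at each end lies outside the bars with 2.5 mm play to each side. An 8 mm rod goes down from it through the slot between the bars.
- piece: Wet varnished dark wooden sheave, 63 mm diameter, 22 mm thick, flat round the hanger's rod, fixed; top 70 mm below the axle centre, lowest point of the hanger 114 mm below it. Origin: centre of its underside. Too wide for the slot: the hanger leaves and enters a rail only over its end. Lifted over 35 mm from the running position it hits the rail from below. Nothing may touch it.
- first_exit (a point): First rail, the end to take the hanger off: middle of the slot, at the running surface, 150 mm above the bench. y points from here into the rail (280 mm long), x across, z up. Two bars 7 mm wide, 42 mm between centres, white strips on top; on the last 7 mm of each an end stop 14 mm high, so the axle must rise over 14 mm to pass. The slot is open at the end. Fixed to the bench.
- second_entry (a point): Second rail, the near end, where the hanger comes on: middle of the slot, at the running surface, 150 mm above the bench. y points OUT of the rail, which runs 310 mm from here toward -y; x across, z up. Bars, strips, open slot and 14 mm end stops as on the first rail. Sliding needs under 3 N, 4 to 6 N is a clear touch of a stop, over 20 N is forcing.
- second_rack: The second rail's stand, saddle included; origin on the bench under its middle, axes as second_entry. The brass saddle's recess (gap in the strips 14 mm long, 5 mm deep, for the axle) lies 105 to 200 mm from the near end, not measured. Right behind it 16 mm high horns stop an axle slid 0 to 6 mm over them about 2 mm past the recess centre: ease back 2 mm, let down 5 mm.
- first_rack: The first rail's stand. Origin on the bench under its middle, 140 mm from the exit end, axes as first_exit. Base board 150 mm wide, uprights 52 to 64 mm to either side of the middle, lower than the bars; nothing stands between the bars.
- hanger: The hanger to be moved, with all it carries. Origin at the centre of its axle, z up along the rod to the grip, x along the axle.
- other_hanger: A like hanger with a pale wooden grip and a pale wooden ring of 75 mm, on the first rail behind the one to be moved. Origin at the centre of its axle. Stays where it is.
- varnish_tin: Brass-coloured open tin, 58 mm diameter, 39 mm high, on the bench in front of the rails; origin at the centre of its underside. Leave alone.
- brush: Brush, 209 mm long, flat on the bench in front of the rails; origin at the centre of its underside. Leave alone.
- spanner: Dark open-ended spanner, 149 mm long, flat on the bench in front of the rails; origin at the centre of its underside. Leave alone.
Mind the look-alikes: they are no part of the job. Leave any pink or yellow look-alike of the hanger alone.

How it is judged:
By the outcome, as a careful person would: the job done as asked, in the order asked, and still so for the second after the job is handed in, with the robot touching nothing.
It also fails if it takes over 64 s, if anything falls off the work surface, if the arm or the gripper's body presses on something with over 40 N, if the wrist force passes 120 N, or if a joint passes its speed limit or range.

## Robot

A 7-joint arm with a two-finger parallel gripper is mounted at the origin on a cart in front of the work surface, level with it; the furniture and walls round the work are solid. World frame = base frame: x ahead of the robot, y to its left, z up, the work surface at z = 0. Lengths are in m, angles in rad, forces in N, time in s.
With the tool pointing down it reaches from about 0.4 to 0.85 m from the base axis. Payload 10.4 kg.
Tool frame: the origin (TCP) lies at the very end of the fingers, on their centre line; the grasp point (between the pads) lies 19 mm behind it; z points along the fingers, y is the direction in which the jaws open and shut (so a half turn about z gives the same grasp; the last joint's range is limited). The gripper opens to 85 mm and grips with 20 to 120 N. Pads are 22 mm wide; open, the fingers measure 114 mm over their backs; the gripper's body (76 mm by 85 mm) begins 54 mm behind the grasp point. The pads swing forward as they close: fully open they stand 13 mm farther back than shut.
Start: joints at [1.235, 0.332, -0.065, 1.46, 0.022, 1.35, -0.088], TCP at [0.192, -0.595, 0.231] pointing down, gripper open.
Joint ranges: [-2.6, 2.6], [-0.5, 2.12], [-1.47, 1.34], [0.16, 2.42], [-1.27, 4.41], [0.06, 2.06], [-2.6, 2.6]. Speed limits (rad/s): [2.22, 2.22, 2.79, 2.79, 3.14, 3.14, 3.14].

## Interface

Orientations are given as a unit quaternion [x, y, z, w].
In Python, from rig import robot, camera, find_in, outline_of gives the robot as it stands.
- The arm moves only by the shell command python3 -m creep 'ROWS' [FORCE]. ROWS is text: rows parted by semicolons, each of 5 numbers parted by spaces: the closure, from 0 (fully open) to 1 (shut), then the shift along the tool's x, y, z normalised to -1 to 1, where 1 is 0.25 m, then the turn about the tool's z normalised to -1 to 1, where 1 is 180 degrees. A call has 1 to 20 rows; each row is the pose to reach, as a shift and turn from the pose commanded when the call began, along the tool's axes at that moment, turning the shorter way round; what a row does not reach only later rows make up. A row lasts 1/10 s, in which the tool goes at most 50 mm and 8.59 degrees, less where a joint would pass 70% of its speed; a pose out of reach is approached as far as the arm can. A call with a number of a shift or a turn outside -1 to 1 is refused whole. A call with a gripper value outside its range is refused whole. The fingers move at their own pace and stop on an object; FORCE is the grip in N (left out, the last holds). Time passes only in rows, so rows that repeat a pose let the fingers close. It gives the time, the measured TCP pose, the force and the opening at its end, in the units of the state.
- robot.get_state(): the state, without advancing time (a new reading comes with each control period).
- camera(name): name is "scene" or "side" or "wrist"; returns a dict with "pixels" (400x640x3 uint8, red, green, blue), "z_map" (400x640 float32, m along the optical axis (not along the pixel's ray), 0 where there is no reading), "camera_matrix" (3x3 intrinsics, pixels), "xyz" and "attitude" of the camera in the world; the wrist camera has in their place "T_tool_cam" (4x4, takes a point from camera to tool coordinates, whose origin is the TCP and whose axes are the flange's). Camera axes: x right, y up, looking along -z (the intrinsics and any distortion apply to the point x, -y, -z); pixel columns grow to the right and rows downward; lengths in m; the calibration is good to about 2 mm. A picture is of the moment at which its call begins: read the wrist's pose just before it.
- robot.hand_in(): hands the job in, once; it reports no verdict.
Trained networks look in the newest picture that a camera, given by its name, has taken for a name from the list of things; names that differ only in an ending like _2 or _b are one class to them, and where a whole thing is asked for, a point or a joint stands for the part that bears it (a point fixed in the world has none). Each returns a list of dicts, best first, with "confidence" (0 to 1); they miss things now and then, are a little off and sometimes report something else, mostly with a low value. They report only what shows in the picture. A call takes as long as a camera call. They do not tell look-alikes from the thing itself.
- find_in(camera, thing): "location" ([x, y, z] in m, in world coordinates, good to about 4 mm: the middle of the surface that is visible of it).
- outline_of(camera, thing): "region" (400x640 bool, what is visible of it).
The state is a dict: "time_s": time; "joints": joint angles; "qvel": joint speeds; "tau": joint torques, N m; "eef_pos": TCP position; "ee_rot": TCP orientation; "contact_force": force on the tool from outside, world axes, zero at the start; "wrist_torque": the same for the moment, N m; "grip_width": finger opening in m.
Only numpy, scipy, OpenCV 4.12 (cv2) and the standard library are available. Lean on these libraries where they do the work, as an engineer would, in place of code of your own. Each camera call takes 0.05 s, during which the arm holds its last target. There are 200 camera calls.

## Working session

There is one attempt and no reset: what is moved stays moved. The work goes in short steps, Python scripts to look and compute and a shell command to move; the robot and the scene stay as the last step left them, time stands still between calls to the robot, and variables do not carry over. Pictures are saved under pics/ and viewed, about 8 in all and at most 12, crops included, and the job is handed in when it is done.

```bash
mkdir -p pics; ls; cat > h.py <<'E'
import numpy as np,cv2
from rig import robot,camera,find_in,outline_of
from scipy.spatial.transform import Rotation as R
def pose(c,st=None):
    if 'T_tool_cam' in c:
        T=np.eye(4);T[:3,:3]=R.from_quat(st['ee_rot']).as_matrix();T[:3,3]=st['eef_pos'];return T@c['T_tool_cam']
    T=np.eye(4);a=np.array(c['attitude']);T[:3,:3]=a if a.shape==(3,3) else R.from_quat(a).as_matrix();T[:3,3]=c['xyz'];return T
def cloud(c,st=None):
    K=c['camera_matrix'];z=c['z_map'];v,u=np.mgrid[:400,:640]
    p=np.stack([(u-K[0,2])/K[0,0]*z,-(v-K[1,2])/K[1,1]*z,-z],-1)
    T=pose(c,st);w=p@T[:3,:3].T+T[:3,3];w[z==0]=np.nan;return w
def save(n,im): cv2.imwrite('pics/'+n,im[...,::-1])
E
python3 - <<'E'
from h import *
print(robot.get_state())
for n in('scene','side'):
    st=robot.get_state();c=camera(n);save(n+'0.png',c['pixels'])
    print(n,{k:v for k,v in c.items() if k not in('pixels','z_map')})
    np.savez(n+'0.npz',w=cloud(c,st),p=c['pixels'])
    for t in('hanger_grip','hanger_axle','first_exit','second_entry','second_rack','first_rack','other_hanger','varnish_tin','piece','brush','spanner'):
        print(t,[(np.round(d['location'],3).tolist(),round(d['confidence'],2)) for d in find_in(n,t)[:4]])
E
```

```text
pics
{'time_s': 0.0, 'joints': array([ 1.23536623,  0.33289022, -0.06469264,  1.4609342 ,  0.02158295,
        1.3499081 , -0.08853559]), 'qvel': array([ 1.82709475e-03, -1.22942218e-03, -5.05621086e-04,  8.92871024e-04,
       -3.46567502e-04,  8.15796668e-05, -7.37340586e-04]), 'tau': array([-3.97011490e-04, -6.25456452e+01,  4.93492861e-02, -3.91604304e+01,
        1.63178961e-02,  9.92855639e-03,  2.74100051e-05]), 'eef_pos': array([ 0.19222547, -0.59430968,  0.23050786]), 'ee_rot': array([ 9.87793811e-01,  1.55765413e-01, -1.38507960e-04, -7.09188653e-04]), 'contact_force': array([-0.07142127, -0.04251141, -0.17155094]), 'wrist_torque': array([-0.00691287, -0.04706135,  0.02561475]), 'grip_width': 0.08518418438786689}
scene {'camera_matrix': array([[375.2446672 ,   0.        , 317.35545067],
       [  0.        , 375.2446672 , 188.39782135],
       [  0.        ,   0.        ,   1.        ]]), 'xyz': array([-0.33357614,  0.12541705,  1.03145138]), 'attitude': array([-0.2576033 ,  0.25912338,  0.66143816, -0.65497723])}
hanger_grip [([0.48, 0.47, 0.046], 0.83), ([0.592, 0.488, 0.
[... 1160 characters left out ...]
592, 0.236, 0.139], 0.8), ([0.485, 0.466, 0.046], 0.72)]
hanger_axle [([0.485, 0.467, 0.047], 0.88), ([0.425, 0.296, 0.045], 0.83), ([0.59, 0.235, 0.141], 0.74), ([0.594, 0.484, 0.144], 0.61)]
first_exit [([0.588, 0.202, 0.021], 0.56)]
second_entry [([0.564, -0.209, 0.014], 0.93)]
second_rack [([0.568, -0.212, 0.018], 0.55), ([0.576, 0.348, 0.152], 0.26)]
first_rack [([0.584, 0.203, 0.017], 0.69), ([0.395, 0.164, 0.002], 0.48)]
other_hanger [([0.578, 0.351, 0.152], 0.63)]
varnish_tin [([0.398, 0.024, 0.017], 0.89)]
piece [([0.426, 0.292, 0.045], 0.76), ([0.583, 0.233, 0.086], 0.66), ([0.594, 0.469, 0.044], 0.61), ([0.481, 0.463, 0.043], 0.55)]
brush [([0.366, -0.23, 0.014], 0.88)]
spanner []
```

View pics/scene0.png

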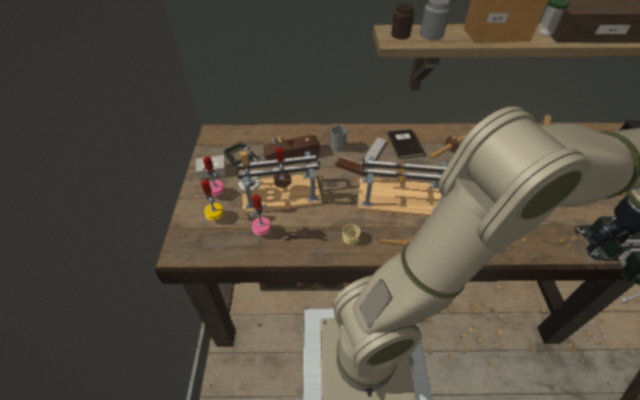

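View pics/side0.png

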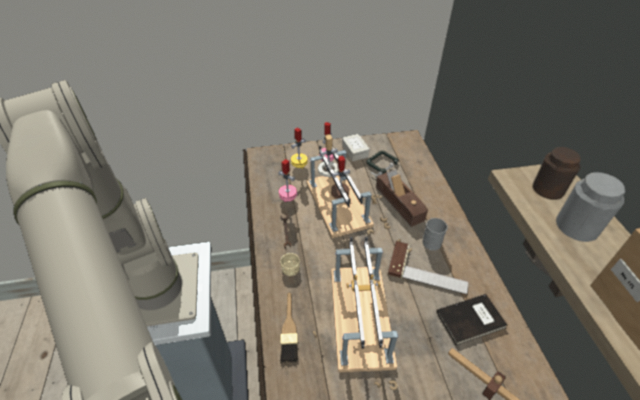

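The red grips are: side (298,135) on a yellow disc, (328,128) and (285,165) on pink discs, and (342,163) on the dark sheave hanging on the rail. The last one (scene 280,157), at about (0.59,0.236), is the target. The rails run along world y, with the second one centred near y=-0.17. Next I fit the rail strips and check the grip in one close crop.

```bash
python3 - <<'E'
from h import *
for n in('scene','side'):
    d=np.load(n+'0.npz');w=d['w'];p=d['p'].astype(int)
    m=(w[...,2]>.143)&(w[...,2]<.158)&(w[...,0]>.45)&(w[...,0]<.68)&(p.min(-1)>110)
    for lo,hi in((-.4,.05),(.05,.5)):
        q=w[m&(w[...,1]>lo)&(w[...,1]<hi)]
        if len(q)<20: print(n,len(q));continue
        c=q.mean(0);
        vx,vy,x0,y0=cv2.fitLine(q[:,:2].astype(np.float32),cv2.DIST_L2,0,.01,.01).ravel()
        s=(q[:,:2]-[x0,y0])@np.array([vx,vy])
        print(n,len(q),c.round(3),'yaw',np.degrees(np.arctan2(vx,vy)) ,'y',q[:,1].min(),q[:,1].max(),'x',q[:,0].min(),q[:,0].max())
    red=(p[...,0]>80)&(p[...,0]>2.5*p[...,1])&(w[...,0]>.54)&(w[...,1]<.4)&(w[...,1]>.1)&(w[...,2]>.14)
    q=w[red];print('red',len(q),q.min(0),q.max(0),np.median(q,0))
c=camera('wrist');print(c['T_tool_cam'].round(3),c['camera_matrix'].round(0))
a=cv2.resize(np.load('side0.npz')['p'][100:260,250:410],(600,600),interpolation=cv2.INTER_CUBIC)
save('crop1.png',a)
E
```

```text
scene 306 [ 0.572 -0.177  0.15 ] yaw 6.6685224 y -0.31557468689466717 -0.0484982773605509 x 0.5345360159711179 0.6126820281456813
scene 223 [0.598 0.239 0.151] yaw 170.31021 y 0.1225573929883139 0.3817668492874381 x 0.5492183295032054 0.6399133712627987
red 35 [0.58356206 0.23315187 0.18311378] [0.60694368 0.25363768 0.2256048 ] [0.59407168 0.24369272 0.21951823]
side 584 [ 0.568 -0.201  0.149] yaw 7.2892227 y -0.34387509895974566 -0.03883821462914083 x 0.5281406112837608 0.6127552107006571
side 269 [0.593 0.239 0.15 ] yaw 169.62123 y 0.1174547752065982 0.3883142944782191 x 0.5490990353691824 0.6373092193653236
red 56 [0.58864961 0.22678221 0.17699064] [0.6028494  0.24846163 0.22149901] [0.59585106 0.23189147 0.21004398]
[[-0.001  0.95   0.311  0.08 ]
 [ 1.     0.001  0.     0.001]
 [ 0.     0.311 -0.95  -0.142]
 [ 0.     0.     0.     1.   ]] [[302.   0. 323.]
 [  0. 302. 197.]
 [  0.   0.   1.]]
```

View pics/crop1.png

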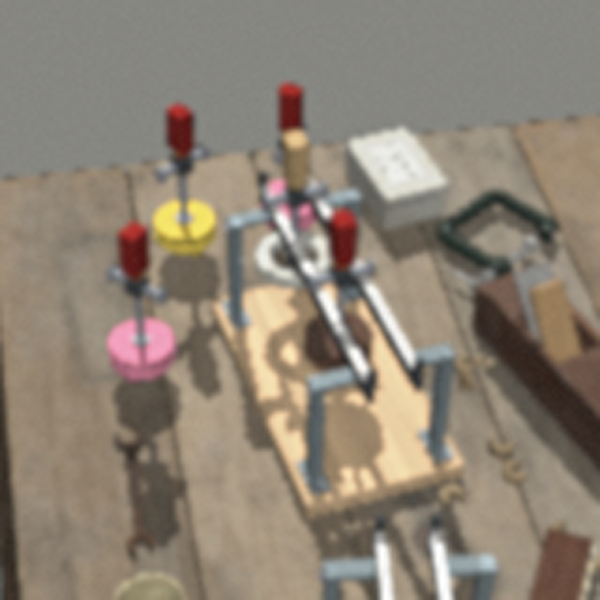

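```bash
python3 -m creep '0 0 0 -0.68 0;0 0 0 -0.68 0;0 0 0 -0.68 0;0 0 0 -0.68 0'
```

```text
time_s: 1.65
eef_pos: [0.1925, -0.5952, 0.4071]
ee_rot: [0.988, 0.156, 0.001, 0.003]
contact_force: [0.1, -0.6, -0.2]
grip_width: 0.0856
```

The crop confirms it: the red grip at (343,238) belongs to the dark sheave on the rail. The pink and yellow ones stand elsewhere. I move the wrist camera over rail 2.

```bash
python3 -m creep '0 0.96 -0.626 0 0;0 0.96 -0.626 0 0;0 0.96 -0.626 0 0;0 0.96 -0.626 0 0;0 0.96 -0.626 0 0;0 0.96 -0.626 0 0;0 0.96 -0.626 0 0;0 0.96 -0.626 0 0' && python3 -m creep '0 0.94 -0.626 0.2 0.139;0 0.94 -0.626 0.2 0.139;0 0.94 -0.626 0.2 0.139;0 0.94 -0.626 0.2 0.139;0 0.94 -0.626 0.2 0.139;0 0.94 -0.626 0.2 0.139;0 0.94 -0.626 0.2 0.139;0 0.94 -0.626 0.2 0.139;0 0.94 -0.626 0.2 0.139'
cat >> h.py <<'E'
def wristshot(n):
    st=robot.get_state();c=camera('wrist');w=cloud(c,st);save(n+'.png',c['pixels']);np.savez(n+'.npz',w=w,p=c['pixels']);print(st['eef_pos'].round(4),R.from_quat(st['ee_rot']).as_matrix()[:,0].round(3));return c,w,st
E
python3 - <<'E'
from h import *
wristshot('w2')
for t in('second_entry','second_rack'):print(t,[(np.round(d['location'],3),d['confidence']) for d in find_in('wrist',t)])
E
```

```text
time_s: 2.45
eef_pos: [0.3728, -0.3716, 0.4015]
ee_rot: [0.988, 0.157, -0.0, 0.0]
contact_force: [-0.5, -1.7, -0.2]
grip_width: 0.0855
time_s: 3.35
eef_pos: [0.5474, -0.1532, 0.3513]
ee_rot: [0.998, -0.064, -0.0, 0.0]
contact_force: [-0.1, -0.6, -0.4]
grip_width: 0.0854
[ 0.5474 -0.1532  0.3513] [ 0.992 -0.127 -0.   ]
second_entry [(array([ 0.573, -0.197,  0.014]), 0.63), (array([0.604, 0.174, 0.017]), 0.5)]
second_rack [(array([0.39 , 0.006, 0.011]), 0.7), (array([ 0.581, -0.192,  0.018]), 0.69)]
```

View pics/w2.png

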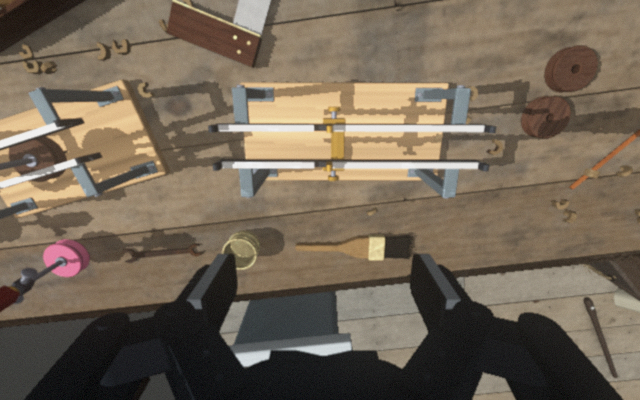

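Wrist view: rail 2 runs across the picture with its near end on the left (strips at about (215,128) and (215,165)) and the brass saddle near (335,140). I fit the strips on the z=0.15 plane and look at the saddle close up.

```bash
cat >> h.py <<'E'
def toplane(c,st,uv,z):
    K=c['camera_matrix'];uv=np.atleast_2d(uv).astype(float)
    d=np.c_[(uv[:,0]-K[0,2])/K[0,0],-(uv[:,1]-K[1,2])/K[1,1],-np.ones(len(uv))]
    T=pose(c,st);d=d@T[:3,:3].T;s=(z-T[2,3])/d[:,2];return T[:3,3]+d*s[:,None]
def strips(c,w,st,box,zs=.15):
    # box x0,x1,y0,y1 world
    p=c['pixels'].astype(int)
    m=(abs(w[...,2]-zs)<.012)&(w[...,0]>box[0])&(w[...,0]<box[1])&(w[...,1]>box[2])&(w[...,1]<box[3])&(p.min(-1)>140)
    v,u=np.nonzero(m);q=toplane(c,st,np.c_[u,v],zs)[:,:2]
    vx,vy,x0,y0=map(float,cv2.fitLine(q.astype(np.float32),cv2.DIST_L2,0,.01,.01).ravel())
    if vy<0:vx,vy=-vx,-vy
    for _ in range(8):
        n=np.array([vy,-vx]);t=q@n;mid=(np.percentile(t,3)+np.percentile(t,97))/2
        lo=q[t<mid];hi=q[t>mid];sl=[]
        for g in(lo,hi): sl.append(np.polyfit(g[:,1],g[:,0],1))
        k=(sl[0][0]+sl[1][0])/2;vy=1/np.hypot(1,k);vx=k*vy
    ax=np.array([vx,vy]);n=np.array([vy,-vx])
    a=(lo@n);b=(hi@n)
    print('N',len(lo),len(hi),'slopes',sl[0][0],sl[1][0],'yaw',np.degrees(np.arctan2(-vx,vy)),'sep',np.median(b)-np.median(a),'width',np.ptp(np.percentile(a,[3,97])))
    mid=(np.median(a)+np.median(b))/2
    for g in(lo,hi): s=np.sort(g@ax);print(' s range',s[0],s[-1],'gaps',[(round(s[i],4),round(s[i+1],4)) for i in np.nonzero(np.diff(s)>.004)[0]])
    print('mid n',mid,'ax',ax,'n',n);return ax,n,mid
E
python3 - <<'E'
from h import *
c,w,st=wristshot('w2b')
ax,n,mid=strips(c,w,st,(.48,.68,-.42,.03))
z=w[...,2][(c['pixels'].min(-1)>140)&(abs(w[...,2]-.15)<.02)];print('z',np.median(z),len(z))
save('crop2.png',cv2.resize(c['pixels'][95:205,195:355],(800,550),interpolation=cv2.INTER_CUBIC))
E
```

```text
[ 0.5474 -0.1527  0.3517] [ 0.992 -0.127  0.   ]
N 1406 1556 slopes 0.12846266024847378 0.1346536637440788 yaw -7.494686989911887 sep 0.04178402256243352 width 0.00648055437253614
 s range -0.259625359183926 0.03539803763829053 gaps [(np.float64(-0.0919), np.float64(-0.0699))]
 s range -0.2595035107356385 0.03453816199460568 gaps [(np.float64(-0.0924), np.float64(-0.0702))]
mid n 0.5900888674075346 ax [0.13043426 0.99145696] n [ 0.99145696 -0.13043426]
z 0.14879393219324968 4768
```

View pics/crop2.png

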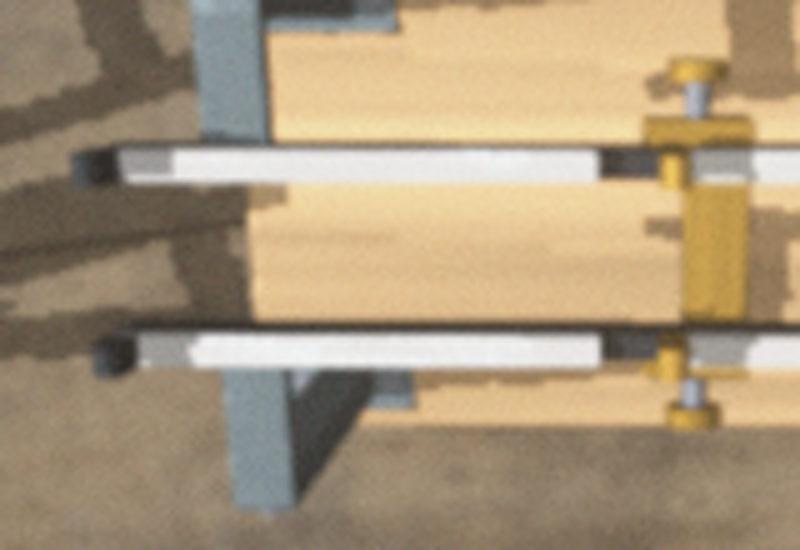

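```bash
python3 -m creep '0 -0.06 -0.7 0 0;0 -0.06 -0.7 0 0;0 -0.06 -0.7 0 0;0 -0.06 -0.7 0 0;0 -0.06 -0.7 0 0' && python3 -m creep '0 -0.06 -0.7 0 -0.097;0 -0.06 -0.7 0 -0.097;0 -0.06 -0.7 0 -0.097;0 -0.06 -0.7 0 -0.097;0 -0.06 -0.7 0 -0.097;0 -0.06 -0.7 0 -0.097;0 -0.06 -0.7 0 -0.097'
python3 - <<'E'
from h import *
c,w,st=wristshot('w1')
ax,n,mid=strips(c,w,st,(.5,.7,.05,.45))
p=c['pixels'].astype(int)
m=(p[...,0]>70)&(p[...,0]>2.5*p[...,1])&(p[...,0]>2.5*p[...,2])&(w[...,2]>.16)&(w[...,0]>.5)&(w[...,1]<.36)&(w[...,1]>.1)
q=w[m];print('red',len(q),q.min(0),q.max(0))
t=q[q[:,2]>np.percentile(q[:,2],95)-.006];print('top z',np.median(t[:,2]),'s',np.percentile(t[:,:2]@ax,[3,50,97]),'n-mid',np.percentile(t[:,:2]@n-mid,[3,50,97]))
for t in('hanger_grip','other_hanger'):print(t,[(np.round(d['location'],3),round(d['confidence'],2)) for d in find_in('wrist',t)])
E
```

```text
time_s: 4.05
eef_pos: [0.5543, 0.0291, 0.3519]
ee_rot: [0.998, -0.059, 0.0, -0.001]
contact_force: [0.7, 0.3, -0.7]
grip_width: 0.0854
time_s: 4.75
eef_pos: [0.5622, 0.198, 0.3513]
ee_rot: [0.996, 0.089, 0.0, 0.001]
contact_force: [0.3, -0.1, -0.7]
grip_width: 0.0854
[0.5622 0.198  0.3513] [0.984 0.177 0.   ]
N 1234 1695 slopes -0.16024586656557313 -0.1556546146001854 yaw 8.975729363940818 sep 0.042433141360913695 width 0.008117371940312035
 s range 0.024236539138838078 0.28421668891647983 gaps [(np.float64(0.1409), np.float64(0.1466)), (np.float64(0.2577), np.float64(0.265))]
 s range 0.02384962810653279 0.2896421042910795 gaps [(np.float64(0.1405), np.float64(0.1459))]
mid n 0.6274360439907767 ax [-0.15601606  0.98775452] n [0.98775452 0.15601606]
red 439 [0.56006801 0.23232481 0.21661558] [0.60756781 0.2539104  0.37067781]
top z 0.21887740000845518 s [0.13715076 0.14683297 0.15613042] n-mid [-0.0072936   0.00104776  0.00936886]
hanger_grip [(array([0.606, 0.243, 0.157]), 0.95), (array([0.601, 0.482, 0.115]), 0.82), (array([0.43 , 0.3  , 0.047]), 0.73), (array([0.492, 0.464, 0.077]), 0.73)]
other_hanger [(array([0.586, 0.348, 0.157]), 0.75)]
```

View pics/w1.png

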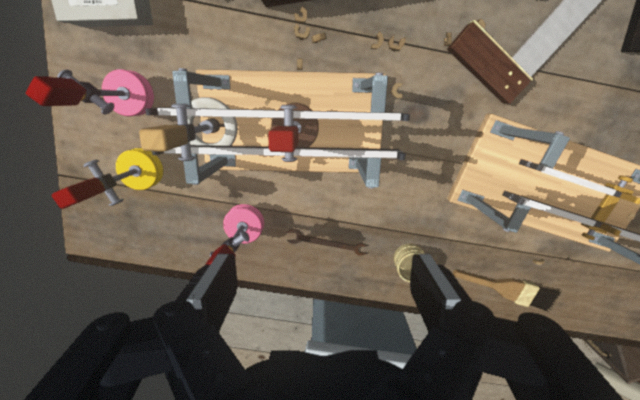

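The target grip is at wrist (283,138), the pale one at (165,137), pink and yellow ones at the left edge and at (243,225). I hover above the target with the fingers at about 60 mm.

```bash
python3 -m creep '0.3 0.171 -0.151 0 0.0067;0.3 0.171 -0.151 0.05 0.0067;0.3 0.171 -0.151 0.2 0.0067;0.3 0.171 -0.151 0.357 0.0067;0.3 0.171 -0.151 0.357 0.0067;0.3 0.171 -0.151 0.357 0.0067;0.3 0.171 -0.151 0.357 0.0067'
python3 - <<'E'
from h import *
c,w,st=wristshot('w3')
ax,n,mid=strips(c,w,st,(.5,.7,.05,.45))
p=c['pixels'].astype(int)
m=(p[...,0]>70)&(p[...,0]>2.5*p[...,1])&(p[...,0]>2.5*p[...,2])&(w[...,0]>.55)&(abs(w[...,1]-.243)<.04)
q=w[m];q=q[abs(q[:,2]-.22)<.006];print(len(q),'top z',np.median(q[:,2]),'s',np.percentile(q[:,:2]@ax,[2,50,98]),'n-mid',np.percentile(q[:,:2]@n-mid,[2,50,98]))
t=st['eef_pos'][:2];print('tcp s',t@ax,'n-mid',t@n-mid,st['grip_width'],'tool yaw',np.degrees(2*np.arctan2(st['ee_rot'][1],st['ee_rot'][0])))
E
```

```text
time_s: 5.6
eef_pos: [0.5976, 0.2453, 0.2648]
ee_rot: [0.997, 0.08, 0.002, -0.001]
contact_force: [-1.3, -0.3, 0.9]
grip_width: 0.0599
[0.5976 0.2453 0.2648] [0.987 0.159 0.003]
N 1550 2553 slopes -0.15485401813603525 -0.16194316086820398 yaw 9.000790847478777 sep 0.04244413463555374 width 0.0068025966484899225
 s range 0.024908713666564584 0.2716693735759714 gaps [(np.float64(0.1287), np.float64(0.1614)), (np.float64(0.2574), np.float64(0.2648))]
 s range 0.023820670029824742 0.2890730273367582 gaps [(np.float64(0.1401), np.float64(0.1452)), (np.float64(0.2578), np.float64(0.2623))]
mid n 0.6276573138681595 ax [-0.1564481   0.98768618] n [0.98768618 0.1564481 ]
812 top z 0.21882724711624946 s [0.13586021 0.14654325 0.15669031] n-mid [-0.00733355  0.00161922  0.00989646]
tcp s 0.14882979282828881 n-mid 0.0009402693237777759 0.05993420460116531 tool yaw 9.123178744303948
```

View pics/w3.png

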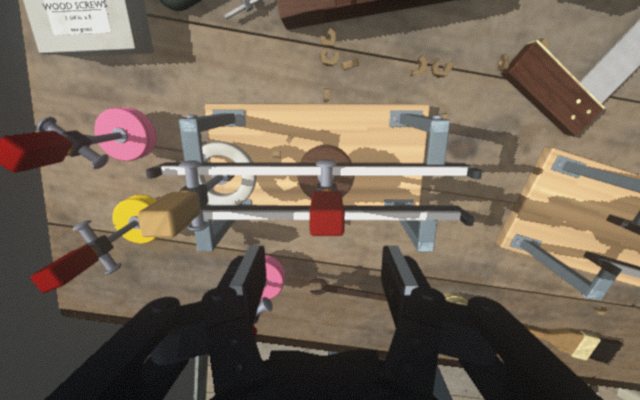

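```bash
python3 -m creep '0.3 0.003 0 0.16 0;0.3 0.003 0 0.16 0;0.3 0.003 0 0.16 0;0.3 0.003 0 0.16 0'; python3 - <<'E'
from h import *
st=robot.get_state();t=st['eef_pos'][:2];ax=np.array([-0.1564481,0.98768618]);n=np.array([ax[1],-ax[0]])
print(st['eef_pos'],'s',t@ax,'n',t@n-.62765,R.from_quat(st['ee_rot']).as_matrix().round(4).tolist())
E
```

```text
time_s: 6.05
eef_pos: [0.5981, 0.2458, 0.2244]
ee_rot: [0.997, 0.08, 0.001, -0.0]
contact_force: [-0.5, 0.1, 0.4]
grip_width: 0.0599
[0.59812229 0.24576634 0.22439004] s 0.14916492229905934 n 0.0015568006054128558 [[0.9873, 0.1591, 0.0024], [0.1591, -0.9873, 0.001], [0.0025, -0.0007, -1.0]]
```

```bash
python3 -m creep '0.3 0 0.011 0 0;0.3 0 0.011 0.05 0;0.3 0 0.011 0.1 0;0.3 0 0.011 0.15 0;0.3 0 0.011 0.19 0;0.3 0 0.011 0.19 0;0.3 0 0.011 0.19 0'; python3 - <<'E'
from h import *
st=robot.get_state();t=st['eef_pos'][:2];ax=np.array([-0.1564481,0.98768618]);n=np.array([ax[1],-ax[0]])
print(st['eef_pos'],'s',t@ax,'n',t@n-.62765)
c,w,st=wristshot('w4')
p=c['pixels'].astype(int)
m=(p[...,0]>70)&(p[...,0]>2.5*p[...,1])&(p[...,0]>2.5*p[...,2])&(w[...,0]>.55)&(abs(w[...,1]-.243)<.04)
q=w[m];q=q[abs(q[:,2]-.22)<.006];print(len(q),'top z',np.median(q[:,2]),'s',np.percentile(q[:,:2]@ax,[2,50,98]),'n-mid',np.percentile(q[:,:2]@n-.62765,[2,50,98]))
E
```

```text
time_s: 6.75
eef_pos: [0.5978, 0.2426, 0.1743]
ee_rot: [0.997, 0.08, -0.0, 0.0]
contact_force: [0.4, -0.4, 0.8]
grip_width: 0.0597
[0.59781474 0.2425869  0.1743426 ] s 0.14607275284126198 n 0.0007556162892864426
[0.5978 0.2426 0.1743] [ 0.987  0.159 -0.   ]
2546 top z 0.21876084097407414 s [0.13534984 0.14647002 0.15677503] n-mid [-0.00758568  0.00291292  0.0105211 ]
```

View pics/w4.png

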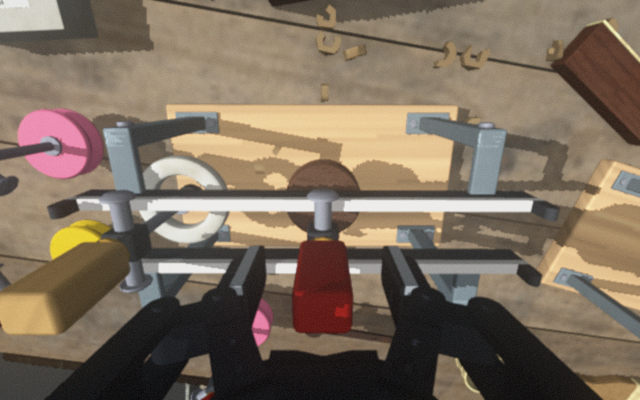

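```bash
python3 -m creep '0.5 0 0 0 0;0.62 0 0 0 0;0.7 0 0 0 0;0.8 0 0 0 0;1 0 0 0 0;1 0 0 0 0;1 0 0 0 0;1 0 0 0 0;1 0 0 0 0' 45; python3 - <<'E'
from h import *
c,w,st=wristshot('w5');print(st['contact_force'],st['wrist_torque'],st['grip_width'])
E
```

```text
time_s: 7.7
eef_pos: [0.598, 0.2427, 0.1749]
ee_rot: [0.997, 0.08, 0.0, -0.0]
contact_force: [0.3, -0.4, 6.3]
grip_width: 0.0235
[0.598  0.2427 0.1749] [0.987 0.159 0.001]
[ 0.28052197 -0.35767711  6.29297299] [0.12971514 0.17107068 0.04317221] 0.023536495447040673
```

```bash
python3 -m creep '1 0 0 -0.02 0;1 0 0 -0.04 0;1 0 0 -0.06 0;1 0 0 -0.08 0;1 0 0 -0.092 0;1 0 0 -0.092 0;1 0 0 -0.092 0;1 0 0 -0.092 0'; python3 - <<'E'
from h import *
c,w,st=wristshot('w6');print(st['contact_force'],st['wrist_torque'],st['grip_width'])
t=st['eef_pos'][:2];ax=np.array([-0.1564481,0.98768618]);n=np.array([ax[1],-ax[0]]);print('s',t@ax,'n',t@n-.62765,R.from_quat(st['ee_rot']).as_matrix().round(4).tolist())
E
```

```text
time_s: 8.55
eef_pos: [0.5978, 0.2425, 0.1973]
ee_rot: [0.997, 0.08, -0.0, 0.0]
contact_force: [0.3, 0.4, -2.9]
grip_width: 0.0237
[0.5978 0.2425 0.1973] [ 0.987  0.159 -0.   ]
[ 0.25193691  0.43609228 -2.94403286] [ 0.01686919  0.05297755 -0.01413261] 0.023739927424278943
s 0.1459725847205025 n 0.0007032633944143996 [[0.9873, 0.1591, -0.0004], [0.1591, -0.9873, -0.0002], [-0.0004, 0.0002, -1.0]]
```

Lifted 22 mm, carrying about 2.9 N. I bring it out over the exit end.

```bash
python3 -m creep '1 0 0.01 0 0;1 0 0.04 0 0;1 0 0.08 0 0;1 0 0.12 0 0;1 0 0.16 0 0;1 0 0.2 0 0;1 0 0.25 0 0;1 0 0.3 0 0;1 0 0.35 0 0;1 0 0.4 0 0;1 0 0.45 0 0;1 0 0.5 0 0;1 0 0.55 0 0;1 0 0.6 0 0;1 0 0.65 0 0;1 0 0.7 0 0;1 0 0.74 0 0;1 0 0.76 0 0;1 0 0.764 0 0;1 0 0.764 0 0'; python3 - <<'E'
from h import *
st=robot.get_state();print(st['eef_pos'],st['contact_force'],st['wrist_torque'],st['grip_width'])
p=np.array(st['eef_pos']);M=R.from_quat(st['ee_rot']).as_matrix();yaw=np.degrees(np.arctan2(M[1,0],M[0,0]))
ax1=np.array([-0.1564481,0.98768618]);n1=np.array([ax1[1],-ax1[0]]);print('s1',p[:2]@ax1,'n1',p[:2]@n1-.62765)
ax=np.array([.13043426,.99145696]);n=np.array([ax[1],-ax[0]])
g=ax*.105+n*.5901
print('goal',g,'tool d',M.T@np.r_[g-p[:2],0]/.25,'yaw',yaw,'turn',(yaw+7.5)/180)
E
```

```text
time_s: 10.6
eef_pos: [0.6283, 0.0544, 0.1976]
ee_rot: [0.997, 0.08, 0.0, -0.0]
contact_force: [-0.7, 0.1, -2.6]
grip_width: 0.0237
[0.62825505 0.05437774 0.1975785 ] [-0.70324234  0.09276173 -2.56476293] [-0.03961324  0.00789823 -0.02024316] 0.023726529235437888
s1 -0.04458116223811639 n1 0.0013761214272803857
goal [0.59875435 0.02713372] tool d [-1.33875606e-01  8.87567723e-02 -3.63243317e-05] yaw 9.179046737273188 turn 0.09266137076262883
```

```bash
python3 -m creep '1 -0.01 0.006 0 0.006;1 -0.025 0.016 0 0.017;1 -0.04 0.027 0 0.028;1 -0.055 0.037 0 0.039;1 -0.07 0.048 0 0.05;1 -0.087 0.059 0 0.061;1 -0.104 0.07 0 0.072;1 -0.12 0.08 0 0.083;1 -0.13 0.087 0 0.09;1 -0.134 0.089 0 0.0927;1 -0.134 0.089 0 0.0927;1 -0.134 0.089 0 0.0927'; python3 - <<'E'
from h import *
c,w,st=wristshot('w7')
p=np.array(st['eef_pos']);M=R.from_quat(st['ee_rot']).as_matrix();yaw=np.degrees(np.arctan2(M[1,0],M[0,0]))
print(st['contact_force'],'yaw',yaw)
ax,n,mid=strips(c,w,st,(.5,.68,-.42,.03))
print('tcp s',p[:2]@ax,'n-mid',p[:2]@n-mid)
E
```

```text
time_s: 11.8
eef_pos: [0.5988, 0.0269, 0.1976]
ee_rot: [0.998, -0.065, 0.0, -0.0]
contact_force: [-0.9, -0.4, -3.2]
grip_width: 0.0235
[0.5988 0.0269 0.1976] [ 0.991 -0.131  0.   ]
[-0.91910722 -0.35509693 -3.16804276] yaw -7.501478764933696
N 1642 1670 slopes 0.12448881765079725 0.1728385570131221 yaw -8.455870700576266 sep 0.04162825187752239 width 0.007986966587286704
 s range -0.10762300853193477 0.054048275447726446 gaps [(np.float64(-0.0835), np.float64(-0.0598)), (np.float64(0.0452), np.float64(0.0533))]
 s range -0.09235621947547769 0.055108792429045386 gaps [(np.float64(-0.0843), np.float64(-0.0584)), (np.float64(0.0449), np.float64(0.0543))]
mid n 0.5906649782775463 ax [0.14704763 0.98912941] n [ 0.98912941 -0.14704763]
tcp s 0.11462754761408221 n-mid -0.0022889785756698977
```

View pics/w7.png

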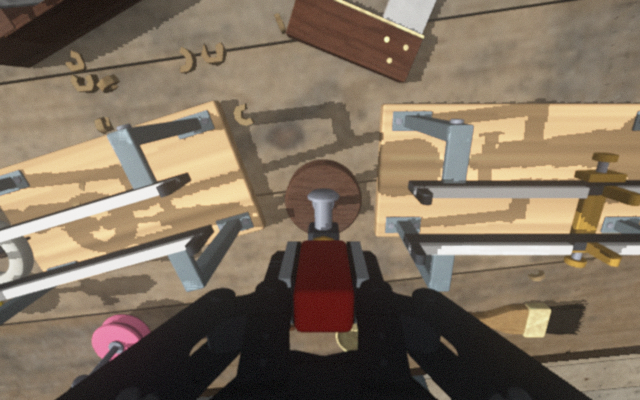

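```bash
python3 - <<'E'
from h import *
st=robot.get_state();c=camera('wrist');w=cloud(c,st)
p=c['pixels'].astype(int)
ax=np.array([.13043426,.99145696]);n=np.array([ax[1],-ax[0]])
vv,uu=np.mgrid[:400,:640];P=toplane(c,st,np.c_[uu.ravel(),vv.ravel()],.15)[:,:2]
S=(P@ax).reshape(400,640);N=(P@n-.5901).reshape(400,640)
print('z strips',np.median(w[...,2][(abs(abs(N)-.021)<.003)&(S<.02)&(S>-.06)]))
sat=p.max(-1)-p.min(-1)
for sg in(-1,1):
    out=[]
    for s in np.arange(-.055,.03,.01):
        m=(abs(S-s)<.005)&(abs(N-sg*.021)<.009)&(abs(w[...,2]-.15)<.004)
        out.append((round(s,3),m.sum(),np.round(np.percentile(N[m],[2,50,98])*1e3,1).tolist() if m.sum() else 0))
    print(sg,*out,sep='\n ')
# held axle: visible far flange
q=(w[...,2]>.165)&(w[...,2]<.19)&(abs(N)<.05)&(abs(S-.105)<.02)&(sat<40)
Q=w[q];print('axle',len(Q),'z',np.percentile(Q[:,2],[5,50,95]),'s',np.percentile(Q[:,:2]@ax,[2,50,98]),'n',np.percentile(Q[:,:2]@n-.5901,[2,50,90,98]))
save('crop7.png',cv2.resize(c['pixels'][150:290,270:470],(800,560),interpolation=cv2.INTER_CUBIC))
E
```

```text
z strips nan
-1
 (np.float64(-0.055), np.int64(156), [-24.4, -19.7, -15.8])
 (np.float64(-0.045), np.int64(167), [-24.4, -20.5, -15.8])
 (np.float64(-0.035), np.int64(166), [-24.4, -20.5, -15.8])
 (np.float64(-0.025), np.int64(162), [-24.4, -20.4, -15.8])
 (np.float64(-0.015), np.int64(161), [-24.4, -20.4, -16.0])
 (np.float64(-0.005), np.int64(163), [-24.4, -20.4, -15.8])
 (np.float64(0.005), np.int64(163), [-24.3, -20.4, -15.8])
 (np.float64(0.015), np.int64(165), [-24.3, -20.4, -15.8])
 (np.float64(0.025), np.int64(159), [-24.3, -20.4, -16.5])
1
 (np.float64(-0.055), np.int64(172), [17.7, 21.2, 25.3])
 (np.float64(-0.045), np.int64(171), [17.7, 21.2, 25.0])
 (np.float64(-0.035), np.int64(172), [17.7, 21.2, 25.3])
 (np.float64(-0.025), np.int64(174), [17.8, 21.2, 25.3])
 (np.float64(-0.015), np.int64(171), [17.8, 21.2, 25.0])
 (np.float64(-0.005), np.int64(173), [17.8, 21.2, 25.3])
 (np.float64(0.005), np.int64(173), [17.8, 21.2, 25.0])
 (np.float64(0.015), np.int64(175), [17.8, 21.2, 25.3])
 (np.float64(0.025), np.int64(173), [17.8, 21.2, 25.3])
axle 1188 z [0.17371073 0.181183   0.18560138] s [0.09600516 0.10438705 0.112328  ] n [0.00555635 0.0171498  0.03003883 0.03040888]
```

View pics/crop7.png

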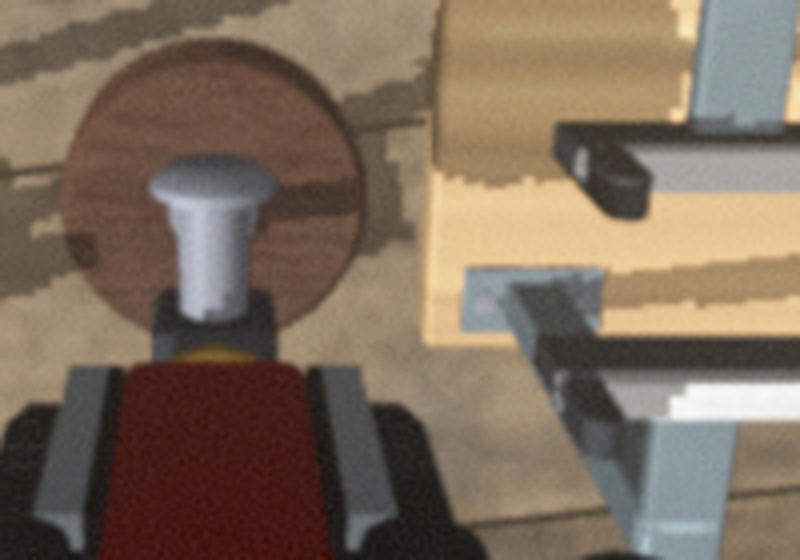

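Rail 2 and the held axle agree to about 0.2 mm laterally: bars at -20.1 and +21.5 mm, flange outer face at +30.4 mm. In the crop the axle hangs at (213,240), clear of the stops at (600,170) and (595,410). I advance over the near end.

```bash
python3 -m creep '1 0 0.01 0 0;1 0 0.03 0 0;1 0 0.06 0 0;1 0 0.1 0 0;1 0 0.14 0 0;1 0 0.18 0 0;1 0 0.22 0 0;1 0 0.26 0 0;1 0 0.3 0 0;1 0 0.33 0 0;1 0 0.345 0 0;1 0 0.345 0 0;1 0 0.345 0 0;1 0 0.345 0 0'; python3 - <<'E'
from h import *
st=robot.get_state();p=st['eef_pos'];ax=np.array([.13043426,.99145696]);n=np.array([ax[1],-ax[0]])
print(p,'s',p[:2]@ax,'n',p[:2]@n-.5907,st['contact_force'])
c=camera('wrist');w=cloud(c,st);P=w[...,:2]@ax,w[...,:2]@n-.5907
q=(abs(w[...,2]-.15)<.004)&(abs(abs(P[1])-.021)<.008)&(P[0]<-.01)&(P[0]>-.06)
for sg in(-1,1):print(np.percentile(P[1][q&(P[1]*sg>0)],[2,50,98]))
q=(w[...,2]>.165)&(w[...,2]<.19)&(abs(P[1])<.05)&(abs(P[0]-.018)<.02)&(np.ptp(c['pixels'].astype(int),axis=-1)<40)
print('axle n',np.percentile(P[1][q],[50,90,98]),'s',np.percentile(P[0][q],[2,50,98]))
save('w8.png',c['pixels'][100:340,150:550])
E
```

```text
time_s: 13.3
eef_pos: [0.5875, -0.0581, 0.1976]
ee_rot: [0.998, -0.065, 0.0, -0.0]
contact_force: [0.3, -0.2, -2.8]
grip_width: 0.0233
[ 0.5875035  -0.05811906  0.19758024] s 0.0190080367813606 n -0.0006348468730661416 [ 0.34740559 -0.18183004 -2.8428129 ]
[-0.0249823  -0.0208028  -0.01793236]
[0.01662367 0.02042369 0.023767  ]
axle n [0.01621442 0.02930543 0.02963844] s [0.01027773 0.01866147 0.02657249]
```

View pics/w8.png

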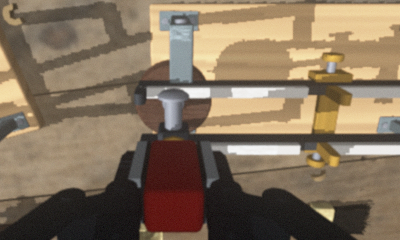

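```bash
python3 -m creep '1 0 0 0.02 0;1 0 0 0.04 0;1 0 0 0.06 0;1 0 0 0.075 0;1 0 0 0.082 0;1 0 0 0.084 0;1 0 0 0.084 0;1 0 0 0.084 0'; python3 -m creep '1 0 0 0.002 0;1 0 0 0.004 0;1 0 0 0.004 0;1 0 0 0.004 0'
```

```text
time_s: 14.15
eef_pos: [0.5876, -0.0588, 0.1768]
ee_rot: [0.998, -0.066, 0.0, 0.0]
contact_force: [-0.5, -0.1, -2.9]
grip_width: 0.0236
time_s: 14.55
eef_pos: [0.5875, -0.0588, 0.1755]
ee_rot: [0.998, -0.066, 0.0, 0.0]
contact_force: [0.2, 0.3, -3.0]
grip_width: 0.0232
```

```bash
python3 -m creep '1 0 0 0.002 0;1 0 0 0.002 0;1 0 0 0.002 0'; python3 -m creep '1 0 0 0.002 0;1 0 0 0.002 0;1 0 0 0.002 0'
```

```text
time_s: 14.85
eef_pos: [0.5875, -0.0588, 0.1751]
ee_rot: [0.998, -0.066, 0.0, 0.0]
contact_force: [1.0, 0.3, -2.7]
grip_width: 0.0236
time_s: 15.15
eef_pos: [0.5876, -0.0588, 0.175]
ee_rot: [0.998, -0.066, 0.0, 0.0]
contact_force: [-2.1, -0.1, 3.2]
grip_width: 0.0236
```

```bash
python3 -m creep '1 0 0 -0.0012 0;1 0 0.01 -0.0012 0;1 0 0.02 -0.0012 0;1 0 0.032 -0.0012 0;1 0 0.044 -0.0012 0;1 0 0.056 -0.0012 0;1 0 0.068 -0.0012 0;1 0 0.08 -0.0012 0;1 0 0.08 -0.0012 0'
```

```text
time_s: 16.05
eef_pos: [0.5848, -0.0794, 0.175]
ee_rot: [0.998, -0.066, 0.0, 0.0]
contact_force: [0.6, 0.2, 1.8]
grip_width: 0.0235
```

```bash
python3 -m creep '1 0 0.01 -0.0005 0;1 0 0.022 -0.0008 0;1 0 0.036 -0.0008 0;1 0 0.05 -0.0008 0;1 0 0.065 -0.0008 0;1 0 0.08 -0.0008 0;1 0 0.095 -0.0008 0;1 0 0.11 -0.0008 0;1 0 0.125 -0.0008 0;1 0 0.14 -0.0008 0;1 0 0.155 -0.0008 0;1 0 0.17 -0.0008 0;1 0 0.185 -0.0008 0;1 0 0.2 -0.0008 0;1 0 0.21 -0.0008 0;1 0 0.216 -0.0008 0;1 0 0.216 -0.0008 0;1 0 0.216 -0.0008 0'; python3 - <<'E'
from h import *
st=robot.get_state();p=st['eef_pos'];ax=np.array([.13043426,.99145696]);n=np.array([ax[1],-ax[0]])
print(p,'s',p[:2]@ax,'n',p[:2]@n-.5907,st['contact_force'])
E
```

```text
time_s: 17.85
eef_pos: [0.5776, -0.1327, 0.175]
ee_rot: [0.998, -0.066, -0.0, 0.0]
contact_force: [0.4, -0.8, -1.3]
grip_width: 0.0238
[ 0.5776411  -0.13271627  0.17500832] s -0.0562382798263708 n -0.0006829650013003841 [ 0.39107706 -0.75887027 -1.32319522]
```

```bash
python3 -m creep '1 0 0.008 0 0;1 0 0.018 0 0;1 0 0.028 0 0;1 0 0.038 0 0;1 0 0.048 0 0;1 0 0.056 0 0;1 0 0.062 0 0;1 0 0.066 0 0;1 0 0.068 0 0;1 0 0.068 0 0'; python3 -m creep '1 0 0.004 0 0;1 0 0.006 0 0;1 0 0.006 0 0;1 0 0.006 0 0'
```

```text
time_s: 18.85
eef_pos: [0.5755, -0.1491, 0.175]
ee_rot: [0.998, -0.066, -0.0, 0.0]
contact_force: [-0.0, -0.0, -2.6]
grip_width: 0.0236
time_s: 19.25
eef_pos: [0.5753, -0.1505, 0.1751]
ee_rot: [0.998, -0.066, 0.0, 0.0]
contact_force: [-1.0, 0.5, -4.1]
grip_width: 0.0235
```

```bash
for i in 1; do python3 -m creep '1 0 0.004 0 0;1 0 0.004 0 0;1 0 0.004 0 0'; python3 -m creep '1 0 0.004 0 0;1 0 0.004 0 0;1 0 0.004 0 0'; python3 -m creep '1 0 0.003 0 0;1 0 0.003 0 0;1 0 0.003 0 0';  done
```

```text
time_s: 19.55
eef_pos: [0.5752, -0.1516, 0.1751]
ee_rot: [0.998, -0.066, 0.0, 0.0]
contact_force: [-0.1, -0.7, -2.2]
grip_width: 0.0235
time_s: 19.85
eef_pos: [0.5751, -0.1526, 0.1751]
ee_rot: [0.998, -0.066, -0.0, 0.0]
contact_force: [0.0, -0.5, -2.7]
grip_width: 0.0231
time_s: 20.15
eef_pos: [0.575, -0.1533, 0.1751]
ee_rot: [0.998, -0.066, 0.0, 0.0]
contact_force: [0.4, 0.8, -3.5]
grip_width: 0.0235
```

```bash
python3 -m creep '1 0 0.003 0 0;1 0 0.003 0 0;1 0 0.003 0 0'; python3 -m creep '1 0 0.003 0 0;1 0 0.003 0 0;1 0 0.003 0 0'
```

```text
time_s: 20.45
eef_pos: [0.5749, -0.154, 0.1751]
ee_rot: [0.998, -0.066, 0.0, 0.0]
contact_force: [-1.0, 0.6, -3.0]
grip_width: 0.0232
time_s: 20.75
eef_pos: [0.5748, -0.1548, 0.1751]
ee_rot: [0.998, -0.066, 0.0, 0.0]
contact_force: [0.7, 0.1, -2.6]
grip_width: 0.0234
```

```bash
python3 -m creep '1 0 0.003 0 0;1 0 0.003 0 0;1 0 0.003 0 0'
```

```text
time_s: 21.05
eef_pos: [0.5748, -0.1551, 0.1751]
ee_rot: [0.998, -0.065, 0.0, -0.0]
contact_force: [-0.0, 1.9, -2.3]
grip_width: 0.0233
```

```bash
python3 -m creep '1 0 0.0025 0 0;1 0 0.0025 0 0;1 0 0.0025 0 0'
```

```text
time_s: 21.35
eef_pos: [0.5747, -0.1553, 0.1751]
ee_rot: [0.998, -0.065, 0.0, -0.0]
contact_force: [0.5, 5.3, -2.9]
grip_width: 0.0234
```

Clear horn touch at 5.3 N. I ease back 2 mm.

```bash
python3 -m creep '1 0 -0.005 0 0;1 0 -0.011 0 0;1 0 -0.011 0 0;1 0 -0.011 0 0'
```

```text
time_s: 21.75
eef_pos: [0.5749, -0.154, 0.1751]
ee_rot: [0.998, -0.066, 0.0, 0.0]
contact_force: [-0.8, -0.3, -2.1]
grip_width: 0.0235
```

```bash
python3 -m creep '1 0 -0.003 0 0;1 0 -0.003 0 0;1 0 -0.003 0 0'; python3 -m creep '1 0 0 0.003 0;1 0 0 0.006 0;1 0 0 0.009 0;1 0 0 0.009 0'
```

```text
time_s: 22.05
eef_pos: [0.575, -0.1527, 0.175]
ee_rot: [0.998, -0.066, -0.0, 0.0]
contact_force: [0.6, 0.1, -3.5]
grip_width: 0.0236
time_s: 22.45
eef_pos: [0.575, -0.1526, 0.1726]
ee_rot: [0.998, -0.066, -0.0, -0.0]
contact_force: [0.5, 0.1, -2.4]
grip_width: 0.0236
```

```bash
python3 -m creep '1 0 0.001 0.003 0;1 0 0.001 0.006 0;1 0 0.001 0.008 0;1 0 0.001 0.008 0'; python3 -m creep '1 0 0 0.002 0;1 0 0 0.002 0;1 0 0 0.002 0'
```

```text
time_s: 22.85
eef_pos: [0.575, -0.1529, 0.1707]
ee_rot: [0.998, -0.066, -0.0, -0.0]
contact_force: [-0.8, 0.0, -2.0]
grip_width: 0.0236
time_s: 23.15
eef_pos: [0.575, -0.1529, 0.1703]
ee_rot: [0.998, -0.066, 0.0, 0.0]
contact_force: [-0.6, 0.3, -2.4]
grip_width: 0.0235
```

```bash
python3 -m creep '1 0 0 0.002 0;1 0 0 0.002 0;1 0 0 0.002 0'
```

```text
time_s: 23.45
eef_pos: [0.5751, -0.1529, 0.17]
ee_rot: [0.998, -0.066, 0.0, 0.0]
contact_force: [-0.1, -0.4, -1.0]
grip_width: 0.0232
```

```bash
python3 -m creep '1 0 0 0.001 0;1 0 0 0.001 0'; python3 -m creep '0.7 0 0 0 0;0.65 0 0 0 0;0.6 0 0 0 0;0.5 0 0 0 0;0.4 0 0 0 0;0.3 0 0 0 0;0.3 0 0 0 0;0.3 0 0 0 0' 20; python3 - <<'E'
from h import *
c,w,st=wristshot('w9');print(st['contact_force'])
E
```

```text
time_s: 23.65
eef_pos: [0.5751, -0.1529, 0.1699]
ee_rot: [0.998, -0.066, 0.0, 0.0]
contact_force: [-2.1, 0.4, 2.0]
grip_width: 0.0233
time_s: 24.45
eef_pos: [0.575, -0.1529, 0.1696]
ee_rot: [0.998, -0.066, 0.0, 0.0]
contact_force: [-0.3, -1.2, 0.7]
grip_width: 0.0598
[ 0.575  -0.1529  0.1696] [ 0.991 -0.131  0.   ]
[-0.33642579 -1.18855147  0.67923921]
```

View pics/w9.png

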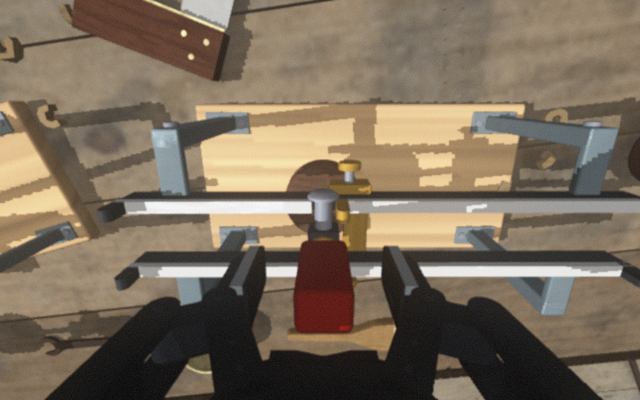

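The axle (320,205) sits just before the brass horns (345,205), the grip is upright, and the fingers stand clear on both sides. I retreat straight up and check.

```bash
python3 -m creep '0.3 0 0 -0.05 0;0.3 0 0 -0.15 0;0.3 0 0 -0.3 0;0.3 0 0 -0.45 0;0.3 0 0 -0.6 0;0.3 0 0 -0.7 0;0.3 0 0 -0.7 0;0.3 0 0 -0.7 0;0.3 0 0 -0.7 0;0.3 0 0 -0.7 0'; python3 - <<'E'
from h import *
c,w,st=wristshot('w10');print(st['contact_force'])
ax=np.array([.13043426,.99145696]);n=np.array([ax[1],-ax[0]]);p=c['pixels'].astype(int)
m=(p[...,0]>70)&(p[...,0]>2.5*p[...,1])&(p[...,0]>2.5*p[...,2])&(abs(w[...,0]-.575)<.05)&(abs(w[...,1]+.153)<.05)
q=w[m];q=q[abs(q[:,2]-.215)<.008];print(len(q),'grip top z',np.median(q[:,2]),'s',np.percentile(q[:,:2]@ax,[2,50,98]),'n',np.percentile(q[:,:2]@n-.5907,[2,50,98]))
s=camera('side');save('side_end.png',cv2.resize(s['pixels'][100:380,230:470],(600,700))[:600])
for t in('other_hanger','varnish_tin'):print(t,[(np.round(d['location'],3),round(d['confidence'],2)) for d in find_in('side',t)][:2])
E
```

```text
time_s: 25.5
eef_pos: [0.5746, -0.1529, 0.3435]
ee_rot: [0.998, -0.066, -0.001, -0.0]
contact_force: [-0.4, -0.5, -0.6]
grip_width: 0.0598
[ 0.5746 -0.1529  0.3435] [ 0.991 -0.131 -0.002]
[-0.39243158 -0.52163172 -0.58416806]
402 grip top z 0.21386241839215603 s [-0.08708398 -0.07682095 -0.06651816] n [-8.58508676e-03 -1.29295773e-05  7.79553007e-03]
other_hanger [(array([0.577, 0.347, 0.136]), 0.57)]
varnish_tin [(array([0.398, 0.023, 0.015]), 0.55)]
```

```bash
python3 -c "
from rig import robot
print(robot.hand_in())"
```

```text
the job is handed in; nothing more can be done
None
```

The hanger with the red grip and dark sheave is now parked in the second rail's saddle, and I handed the job in at about 25.5 s.

I pinched the grip, lifted it 22 mm and brought it out over the end of the first rail. I set it on the near end of the second rail and slid it in light contact to the horns, where it touched at 5.3 N. Then I eased back about 2.5 mm, let it down 5 mm, let go and backed off straight up.

**Last checks**
- **Seating:** the top of the grip reads 0.2139 m, against 0.2188 m when it hung on the first rail. That is 5 mm lower, which matches the depth of the recess.
- **Position:** along the rail it is within 0.5 mm of the measured recess centre, and across the rail it is centred.
- **Plumb:** the wrist picture taken just after release shows the grip upright.
- **Robot:** the gripper is 12 cm above the grip and reads no contact.
- **Other things:** the network finds the tin and the other hanger within 2 and 4 mm of where they were in plan. The other hanger's height reads 16 mm lower (0.136 against 0.152), at low confidence (0.57). I put that down to which part of it was visible, but did not confirm it.

**Unchecked or at odds**
- The viewer's 12-picture limit blocked my final side picture, so I did not see the overall scene at the end.
- I did not re-measure the brush and spanner.
- The force reading on the tool swung to +3.2 N on touching down and +6.3 N as the fingers closed, small but not zero.

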